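# Turn the mirrored pump cassettes and lock the head

### The job

All four cassettes in the peristaltic pump head must be of one hand: tall tower on the side away from the hinged hold-down bar, low shoulder under the bar. Some were put in mirrored, so the bar cannot come down: swing the bar right back past upright, lift out only the mirrored cassettes, turn each one round and set it back in its channel, fully home on the rails, then bring the bar fully down over the low shoulders. Leave the cassettes that are already right in their places, and leave the other things on the bench alone.

Things in the scene. Friction and masses are not known exactly. Their poses are not given: they have to be found in the camera images.
- pump: Fixed four-channel peristaltic pump. Origin on the worktop under the middle of the channels; x from the handle end to the white drive unit (x 127-237 mm, 107 mm high), y to the pump's left, away from the hinged bar. It stands turned, drive towards the robot's right. Cassettes stand across two rails (along x at y = +-45 mm, tops at z = 60 mm), 48 mm apart, between round-topped black guides (73 mm high) that leave 26 mm; end lips leave 3 mm.
- bail (a joint): Angle of the hold-down bar, a 10 mm steel bail hinged at the pump's right about an axis along its x. 0: fully down, at its stop, 1 mm above the low shoulders; grows as the bar swings up and over to the right; pi/2: above the hinge; 2.2: back stop. Friction holds it anywhere (3 N at the handle). A mirrored cassette's tower stops it at about 0.55; below 1 it is in the way of mirrored cassettes.
- bail_handle (a point): Centre of the bar's handle: a grey ribbed round sleeve, 14 mm diameter, 42 mm long, sticking out at the head's free end along the pump's x, in line with the bar, 52 mm from the hinge axis. It can be held across its diameter from above at every angle (it may turn between the fingers).
- bail_pivot (a point): Point of the bar's hinge axis level with the handle's centre (96 mm above the worktop, 92 mm right of the pump's middle line). At bar angle a the handle's centre is 52 mm x (cos a to the pump's left, sin a upward) from here.
- channel_1 (a point): Centre of channel 1 (1 next to the handle, 4 next to the drive), midway between the rails, level with their tops: 60 mm above the worktop. Axes as the pump's.
- channel_2 (a point): Centre of channel 2 (1 next to the handle, 4 next to the drive), midway between the rails, level with their tops: 60 mm above the worktop. Axes as the pump's.
- channel_3 (a point): Centre of channel 3 (1 next to the handle, 4 next to the drive), midway between the rails, level with their tops: 60 mm above the worktop. Axes as the pump's.
- channel_4 (a point): Centre of channel 4 (1 next to the handle, 4 next to the drive), midway between the rails, level with their tops: 60 mm above the worktop. Axes as the pump's.
- cassette_a_fin (a point): Centre of the finger fin in the middle of cassette a (white plastic, four alike: 104 x 20 mm, 64 mm high, 40-80 g). Fin: 14 mm thick, 34 mm along, 34 mm high, rounded on top; this point is 47 mm above the underside, 107 mm over the worktop when seated; bridge top below it at 90 mm. Neighbouring fins are 34 mm apart: open the fingers part-way. Axes: y along, to the tower; x across; z up.
- cassette_a_tower (a point): Point in the tall tower at one end of cassette a, 41 mm from the fin's centre, level with it. Tower: 22 mm long block with a dark knurled screw on it, top 57 mm above the underside; the shoulder at the other end is only 30 mm high. Right way round: this point is at the pump's left (+y). Mirrored: at its right, under the hold-down bar. Axes as the fin's.
- cassette_b_fin (a point): Centre of the finger fin in the middle of cassette b (white plastic, four alike: 104 x 20 mm, 64 mm high, 40-80 g). Fin: 14 mm thick, 34 mm along, 34 mm high, rounded on top; this point is 47 mm above the underside, 107 mm over the worktop when seated; bridge top below it at 90 mm. Neighbouring fins are 34 mm apart: open the fingers part-way. Axes: y along, to the tower; x across; z up.
- cassette_b_tower (a point): Point in the tall tower at one end of cassette b, 41 mm from the fin's centre, level with it. Tower: 22 mm long block with a dark knurled screw on it, top 57 mm above the underside; the shoulder at the other end is only 30 mm high. Right way round: this point is at the pump's left (+y). Mirrored: at its right, under the hold-down bar. Axes as the fin's.
- cassette_c_fin (a point): Centre of the finger fin in the middle of cassette c (white plastic, four alike: 104 x 20 mm, 64 mm high, 40-80 g). Fin: 14 mm thick, 34 mm along, 34 mm high, rounded on top; this point is 47 mm above the underside, 107 mm over the worktop when seated; bridge top below it at 90 mm. Neighbouring fins are 34 mm apart: open the fingers part-way. Axes: y along, to the tower; x across; z up.
- cassette_c_tower (a point): Point in the tall tower at one end of cassette c, 41 mm from the fin's centre, level with it. Tower: 22 mm long block with a dark knurled screw on it, top 57 mm above the underside; the shoulder at the other end is only 30 mm high. Right way round: this point is at the pump's left (+y). Mirrored: at its right, under the hold-down bar. Axes as the fin's.
- cassette_d_fin (a point): Centre of the finger fin in the middle of cassette d (white plastic, four alike: 104 x 20 mm, 64 mm high, 40-80 g). Fin: 14 mm thick, 34 mm along, 34 mm high, rounded on top; this point is 47 mm above the underside, 107 mm over the worktop when seated; bridge top below it at 90 mm. Neighbouring fins are 34 mm apart: open the fingers part-way. Axes: y along, to the tower; x across; z up.
- cassette_d_tower (a point): Point in the tall tower at one end of cassette d, 41 mm from the fin's centre, level with it. Tower: 22 mm long block with a dark knurled screw on it, top 57 mm above the underside; the shoulder at the other end is only 30 mm high. Right way round: this point is at the pump's left (+y). Mirrored: at its right, under the hold-down bar. Axes as the fin's.
- beaker: Bystander: empty glass beaker, 54 mm wide, 70 mm high; origin at its foot.
- petri_dish: Bystander: petri dish, 54 mm wide, 14 mm high; origin at its foot.
- amber_bottle: Bystander: brown bottle, 65 mm wide, 128 mm high; origin at its foot.
- reagent_bottle: Bystander: white bottle, 65 mm wide, 132 mm high; origin at its foot.
- screwdriver: Bystander: screwdriver lying on the bench, about 180 mm long, 22 mm high; origin at its underside.
- marker_pen: Bystander: black marker pen lying on the bench, 136 mm long, 20 mm high; origin at its underside.
Things that resemble listed ones, but are neither listed nor needed, are in the scene too. What is shaped like the part that bears cassette_b_fin but green is not meant.

How it is judged:
On the way, in this order (a step that is already met when the one before it is completed fails the run):
1. the hold-down bar is swung back past upright (value of joint bail above 1.65 rad), for 0.1 s.
2. with the bar still back, all four cassettes sit in the channels with the tower away from the hinge side (value of joint bail above 1.3 rad and y of each of cassette_a_tower, cassette_b_tower, cassette_c_tower, cassette_d_tower in the frame of pump above 0.035 m and z of cassette_a_fin in the frame of pump between 0.104 and 0.11 m and angle between each of cassette_a_fin, cassette_b_fin, cassette_c_fin, cassette_d_fin's own z axis and vertical below 0.06 rad and (horizontal distance between cassette_a_fin and channel_1 below 0.007 m or horizontal distance between cassette_a_fin and channel_2 below 0.007 m or horizontal distance between cassette_a_fin and channel_3 below 0.007 m or horizontal distance between cassette_a_fin and channel_4 below 0.007 m) and z of cassette_b_fin in the frame of pump between 0.104 and 0.11 m and (horizontal distance between cassette_b_fin and channel_1 below 0.007 m or horizontal distance between cassette_b_fin and channel_2 below 0.007 m or horizontal distance between cassette_b_fin and channel_3 below 0.007 m or horizontal distance between cassette_b_fin and channel_4 below 0.007 m) and z of cassette_c_fin in the frame of pump between 0.104 and 0.11 m and (horizontal distance between cassette_c_fin and channel_1 below 0.007 m or horizontal distance between cassette_c_fin and channel_2 below 0.007 m or horizontal distance between cassette_c_fin and channel_3 below 0.007 m or horizontal distance between cassette_c_fin and channel_4 below 0.007 m) and z of cassette_d_fin in the frame of pump between 0.104 and 0.11 m and (horizontal distance between cassette_d_fin and channel_1 below 0.007 m or horizontal distance between cassette_d_fin and channel_2 below 0.007 m or horizontal distance between cassette_d_fin and channel_3 below 0.007 m or horizontal distance between cassette_d_fin and channel_4 below 0.007 m)), for 0.2 s.
At the end, for the whole second after the job is handed in: The hold-down bar is fully down (within 0.1 rad of its stop) and all four cassettes are at rest, upright and home on the rails (within 3 mm of seated height, the fin within 7 mm of a channel's centre), each with its tower on the side away from the bar's hinge (value of joint bail below 0.1 rad and y of each of cassette_a_tower, cassette_b_tower, cassette_c_tower, cassette_d_tower in the frame of pump above 0.035 m and z of cassette_a_fin in the frame of pump between 0.104 and 0.11 m and angle between each of cassette_a_fin, cassette_b_fin, cassette_c_fin, cassette_d_fin's own z axis and vertical below 0.06 rad and (horizontal distance between cassette_a_fin and channel_1 below 0.007 m or horizontal distance between cassette_a_fin and channel_2 below 0.007 m or horizontal distance between cassette_a_fin and channel_3 below 0.007 m or horizontal distance between cassette_a_fin and channel_4 below 0.007 m) and z of cassette_b_fin in the frame of pump between 0.104 and 0.11 m and (horizontal distance between cassette_b_fin and channel_1 below 0.007 m or horizontal distance between cassette_b_fin and channel_2 below 0.007 m or horizontal distance between cassette_b_fin and channel_3 below 0.007 m or horizontal distance between cassette_b_fin and channel_4 below 0.007 m) and z of cassette_c_fin in the frame of pump between 0.104 and 0.11 m and (horizontal distance between cassette_c_fin and channel_1 below 0.007 m or horizontal distance between cassette_c_fin and channel_2 below 0.007 m or horizontal distance between cassette_c_fin and channel_3 below 0.007 m or horizontal distance between cassette_c_fin and channel_4 below 0.007 m) and z of cassette_d_fin in the frame of pump between 0.104 and 0.11 m and (horizontal distance between cassette_d_fin and channel_1 below 0.007 m or horizontal distance between cassette_d_fin and channel_2 below 0.007 m or horizontal distance between cassette_d_fin and channel_3 below 0.007 m or horizontal distance between cassette_d_fin and channel_4 below 0.007 m) and linear speed of each of cassette_a, cassette_b, cassette_c, cassette_d below 0.02 m/s); the robot touches nothing.
It fails at once if a cassette that was already the right way round is lifted or shifted out of its place (more than 15 mm) (distance of any of cassette_a_fin, cassette_c_fin from where it was at the start of the episode above 0.015 m).
It fails at once if another thing on the bench is pushed more than 30 mm or knocked over (distance of any of beaker, petri_dish, amber_bottle, reagent_bottle, screwdriver, marker_pen from where it was at the start of the episode above 0.03 m).
It also fails if it takes over 72 s, if anything falls off the work surface, if the arm or the gripper's body presses on something with over 40 N, if the wrist force passes 120 N, or if a joint passes its speed limit or range.

### The arm

A 6-joint arm with a two-finger parallel gripper is mounted at the origin on a cart in front of the work surface, level with it; the furniture and walls round the work are solid. World frame = base frame: x ahead of the robot, y to its left, z up, the work surface at z = 0. Lengths are in m, angles in rad, forces in N, time in s.
With the tool pointing down it reaches from about 0.275 to 0.725 m from the base axis. Payload 5.6 kg.
Tool frame: the origin (TCP) lies midway between the tips of the shut fingers; the grasp point (between the pads) lies 19 mm behind it; z points along the fingers, y is the line along which they close (so a half turn about z gives the same grasp; the last joint's range is limited). The gripper opens to 85 mm and grips with 20 to 120 N. Pads are 22 mm wide; open, the fingers measure 114 mm over their backs; the gripper's body (76 mm by 85 mm) begins 54 mm behind the grasp point. The pads swing forward as they close: fully open they stand 13 mm farther back than shut.
Start: joints at [1.425, 0.255, 0.108, 0, -1.424, -0.285], TCP at [0.23, 0.5, 0.231] pointing down, gripper open.
Joint ranges: [-2.95, 2.95], [-1.21, 1.97], [-1.09, 1.5], [-2.87, 1.71], [-2.94, -0.07], [-3.05, 3.05]. Speed limits (rad/s): [2.57, 2.57, 3.14, 3.14, 3.14, 3.14].

### API

Orientations are given as a unit quaternion [x, y, z, w].
In Python, from workcell import robot gives the robot as it stands.
- The arm moves only by the tool play_rows, never from a script. Its argument "moves" is a list of rows, each a list of 3 entries, a list of its own where there are three numbers: the opening, from 0 (shut) to 1 (fully open), then the shift along the world's x, y, z in m, then the turn, a rotation vector about the world's x, y, z in rad. A call has exactly 8 rows; each row shifts and turns the commanded pose from where the row before left it; what a row does not reach is not made up. A row lasts 1/10 s, in which the tool goes at most 50 mm and 8.59 degrees, less where a joint would pass 70% of its speed; a pose out of reach is approached as far as the arm can. A call is refused whole if a number of a shift passes 0.05 or a number of a turn 0.15, either way. A call with a gripper value outside its range is refused whole. The fingers move at their own pace and stop on an object; "newtons" is the grip in N (left out, the last holds). Time passes only in rows, so rows that do not move let the fingers close, or fill a call up. It gives the time, the measured TCP pose, the force, the opening and the grip force at its end, in the units of the state.
- robot.observe(): the state, without advancing time (a new reading comes with each control period).
- robot.capture(name): name is "scene" or "side" or "wrist"; returns a dict with "pixels" (420x560x3 uint8, red, green, blue), "range_z" (420x560 float32, m along the optical axis (not along the pixel's ray), 0 where there is no reading), "fovy" (degrees; the focal length in pixels is half the picture's height over the tangent of half this angle, whatever the lens; pixels are square), "cx", "cy" (the principal point, pixels), "R" (3x3) and "t" (3): a world point X has camera coordinates R X + t; the wrist camera has in their place "T_tool_cam" (4x4, takes a point from camera to tool coordinates, whose origin is the TCP and whose axes are the flange's). Camera axes: x right, y down, z forward; pixel columns grow to the right and rows downward; lengths in m; the calibration is good to about 2 mm. A picture is of the moment at which its call begins: read the wrist's pose just before it.
- robot.sign_off(): hands the job in; it is judged then, once.
The state is a dict: "time_s": time; "joint_positions": joint angles; "qvel": joint speeds; "joint_efforts": joint torques, N m; "tool_pos": TCP position; "ee_rot": TCP orientation; "ft_force": force on the tool from outside, world axes, zero at the start; "torque": the same for the moment, N m; "opening": opening from 0.0 (shut) to 1.0 (fully open); "gripper_force": force on a finger pad.
Only numpy, scipy, OpenCV 4.12 (cv2) and the standard library are available. Lean on these libraries where they do the work, as an engineer would, in place of code of your own. Each camera call takes 0.05 s, during which the arm holds its last target. There are 200 camera calls.

## Working session

There is one attempt and no reset: what is moved stays moved. The work goes in short steps, Python scripts to look and compute and a tool call to move; the robot and the scene stay as the last step left them, time stands still between calls to the robot, and variables do not carry over. Pictures are saved under pics/ and viewed, at most 10 in all, crops included, and the job is handed in when it is done.

Besides the shell and the picture viewer there is one more tool, called after ">>>" as name(argument=value, ...), one argument or row to a line, values as JSON. play_rows: Moves the arm, as the interface text tells. Its arguments: {"type":"object","properties":{"moves":{"type":"array","items":{"type":"array"}},"newtons":{"type":"number"}},"required":["moves"]}

```bash
mkdir -p pics; cat > h.py <<'E'
import numpy as np, cv2
from workcell import robot
def cap(n):
    c=robot.capture(n); c['f']=c['pixels'].shape[0]/2/np.tan(np.radians(c['fovy'])/2); return c
def save(c,f): cv2.imwrite('pics/'+f,c['pixels'][:,:,::-1])
def world(c):
    z=c['range_z']; v,u=np.indices(z.shape)
    P=np.stack([(u-c['cx'])/c['f']*z,(v-c['cy'])/c['f']*z,z],-1)
    return (P-c['t'])@c['R']   # R^T (P-t)
E
python3 - <<'E'
from h import *
import pickle
a=cap('scene');b=cap('side');pickle.dump((a,b),open('c0.pkl','wb'))
im=np.hstack([a['pixels'],b['pixels']]);
save(a,'s0.png');save(b,'d0.png')
for c in(a,b):print(c['R'],c['t'],c['f'],-c['R'].T@c['t'])
o=robot.observe();print({k:np.round(v,3) for k,v in o.items()})
E
```

```text
[[ 0.67351949 -0.73916334 -0.00301029]
 [-0.36233452 -0.32660105 -0.87295215]
 [ 0.64427106  0.58904101 -0.48779657]] [-0.41472243  0.26648873  0.91359585] 505.1823324426892 [-0.21272166 -0.75765754  0.67703239]
[[-0.84680801 -0.53188379  0.00397967]
 [-0.36270223  0.57195038 -0.73574443]
 [ 0.38905436 -0.6244777  -0.67724759]] [0.45224444 0.27333968 1.21236338] 474.83181000048035 [0.01042987 0.84129865 1.02037854]
{'time_s': np.float64(0.1), 'joint_positions': array([ 1.425,  0.256,  0.107, -0.   , -1.424, -0.285]), 'qvel': array([-0.   , -0.001,  0.003,  0.002, -0.001,  0.001]), 'joint_efforts': array([-2.0000e-03, -3.8760e+01,  2.3847e+01,  5.3780e+00, -4.0000e-03,
       -0.0000e+00]), 'tool_pos': array([0.229, 0.499, 0.23 ]), 'ee_rot': array([ 0.977, -0.214, -0.   ,  0.001]), 'ft_force': array([ 0.676, -0.044,  0.334]), 'torque': array([-0.032,  0.004,  0.047]), 'gripper_force': np.float64(0.0), 'opening': np.float64(1.001)}
```

View pics/s0.png

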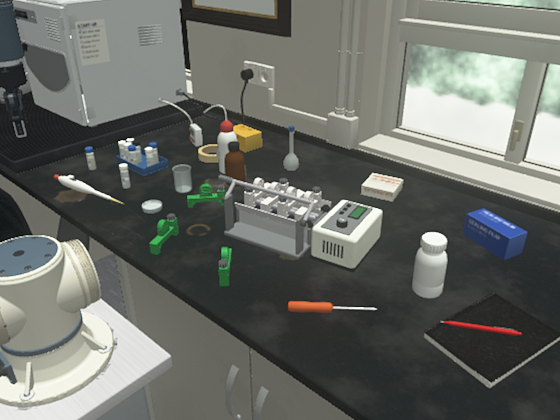

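View pics/d0.png

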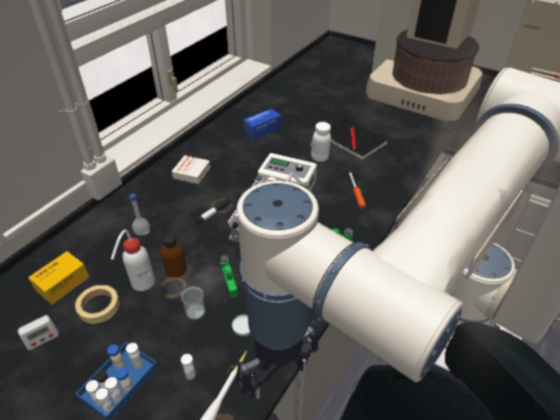

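The scene view shows the pump head at about (230–330, 180–250) and its drive at (347, 232). In the side view the arm hides most of it. There are green lookalikes at (205,195), (163,233) and (225,266). Next I'll take a depth-based top view and an enlarged crop.

```bash
python3 - <<'E'
from h import *
import pickle
a,b=pickle.load(open('c0.pkl','rb'))
W=world(a); 
crop=cv2.resize(a['pixels'][160:280,190:400],None,fx=3.8,fy=3.8,interpolation=cv2.INTER_CUBIC)
cv2.imwrite('pics/crop.png',crop[:,:,::-1])
for (u,v) in [(347,215),(330,208),(290,215),(265,237),(230,205),(180,180),(235,160),(430,265),(315,307),(150,207)]:
    print(u,v,np.round(W[v,u],3))
# drive: top at z~.107
m=np.zeros(W.shape[:2],bool); m[195:272,305:385]=1
t=m&(abs(W[...,2]-.107)<.006)
P=W[t][:,:2].astype(np.float32); r=cv2.minAreaRect(P);print('drive top',len(P),r,cv2.boxPoints(r))
# topview in rough box
S=W.reshape(-1,3);C=a['pixels'].reshape(-1,3)
k=(S[:,2]>.02)&(S[:,2]<.2)
T=np.zeros((500,700,3),np.uint8)
S,C=S[k],C[k]; o=np.argsort(S[:,2]);S,C=S[o],C[o]
c0=W[215,285];print(c0)
i=(250-(S[:,0]-c0[0])*1000).astype(int);j=(350-(S[:,1]-c0[1])*1000).astype(int)
ok=(i>=1)&(i<499)&(j>=1)&(j<699)
for y,x,c in zip(i[ok],j[ok],C[ok]):T[y-1:y+2,x-1:x+2]=c
cv2.imwrite('pics/top.png',T[:,:,::-1])
E
```

```text
347 215 [ 0.643 -0.186  0.092]
330 208 [ 0.779 -0.038 -0.001]
290 215 [ 0.582 -0.064  0.071]
265 237 [ 0.532 -0.027  0.016]
230 205 [0.506 0.065 0.082]
180 180 [0.557 0.334 0.044]
235 160 [0.696 0.25  0.086]
430 265 [ 0.602 -0.42   0.084]
315 307 [ 0.411 -0.281  0.017]
150 207 [0.434 0.311 0.015]
drive top 83 ((0.6180174946784973, -0.13957476615905762), (0.13875949382781982, 0.09200767427682877), 39.866939544677734) [[ 0.5352773  -0.1487381 ]
 [ 0.5942549  -0.21935722]
 [ 0.7007577  -0.13041143]
 [ 0.6417801  -0.05979231]]
[ 0.57209406 -0.05656717  0.07249495]
```

View pics/crop.png

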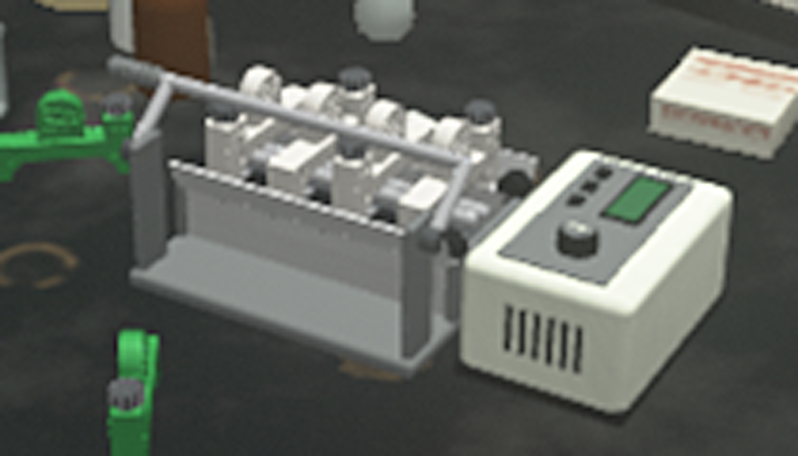

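View pics/top.png

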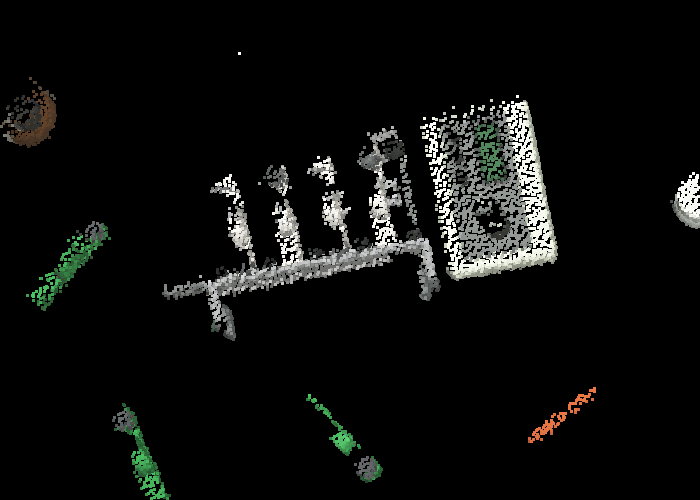

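The candidates are four white cassettes in the pump; the three green ones on the bench are decoys. Cassettes 1 (crop 225,115) and 3 (crop 350,150) have their dark screws on the near, hinge side, so they are mirrored. Cassettes 2 (354,80) and 4 (480,110) have their towers on the far side, so they are right. The bar rests on the towers and its handle is at crop (130,68).

```bash
python3 - <<'E'
from h import *
import pickle
a,b=pickle.load(open('c0.pkl','rb'))
W=world(a);C=a['pixels'].astype(int);S=W.reshape(-1,3);Cc=C.reshape(-1,3)
c0=np.array([.57209,-.05657]); 
def px(i,j):return np.array([c0[0]+(250-i)/1000,c0[1]+(350-j)/1000])
k=(S[:,2]>.02)&(S[:,2]<.13)
j=350-(S[:,1]-c0[1])*1000;i=250-(S[:,0]-c0[0])*1000
# bar points: near line between (i,j)=(293,165),(242,425)
p,q=px(293,165),px(242,425);d=(q-p)/np.linalg.norm(q-p);n=np.array([-d[1],d[0]])
s=(S[:,:2]-p)@d;e=(S[:,:2]-p)@n
kb=(abs(e)<.015)&(s>-.01)&(s<.27)&(S[:,2]>.10)&(S[:,2]<.15)&(Cc.max(1)-Cc.min(1)<30)
vx,vy,x0,y0=cv2.fitLine(S[kb][:,:2].astype(np.float32),cv2.DIST_HUBER,0,.01,.01).ravel()
yaw=np.arctan2(vy,vx);yaw=yaw if yaw<0 else yaw-np.pi
print('bar yaw',yaw,'n',kb.sum(),'z med',np.median(S[kb][:,2]))
kd=k&(j>410)&(j<570)&(i>90)&(i<285)&(Cc.min(1)>40)&(s>.262)
ux=np.array([np.cos(yaw),np.sin(yaw)]);uy=np.array([-ux[1],ux[0]])
D=S[kd]; X=D[:,:2]@ux;Y=D[:,:2]@uy
print('drive x',np.percentile(X,[.5,2,10,90,98,99.5]),'y',np.percentile(Y,[.5,2,98,99.5]))
r=cv2.minAreaRect(D[:,:2].astype(np.float32));print(r)
print('bar y',np.median(S[kb][:,:2]@uy),'bar x range',np.percentile(S[kb][:,:2]@ux,[1,99]))
# fins
kf=(S[:,2]>.108)&(S[:,2]<.13)&(i<300)&(i>150)&(j>170)&(j<405)&(Cc.min(1)>120)&((S[:,:2]-px(293,165))@uy>.022)
F=S[kf];print('fin pts',len(F)); 
fx=F[:,:2]@ux;fy=F[:,:2]@uy
for g in range(4):
    h=np.histogram
print(np.round(np.sort(fx)[::max(1,len(fx)//40)],3));print(np.round(np.sort(fy)[::max(1,len(fy)//40)],3))
w=cap('wrist');print(w['T_tool_cam'],w['f'])
E
```

```text
bar yaw -1.3788465 n 626 z med 0.12780828036707914
drive x [0.23825827 0.2431105  0.27016843 0.36549642 0.36644312 0.36701372] y [0.50136743 0.50260741 0.65717174 0.66258356]
((0.6325842142105103, -0.18540342152118683), (0.17101992666721344, 0.1307414174079895), 10.687531471252441)
bar y 0.543215549542104 bar x range [-0.02295821  0.24244986]
fin pts 273
[0.05  0.053 0.055 0.058 0.059 0.062 0.063 0.063 0.064 0.064 0.065 0.1
 0.101 0.103 0.105 0.106 0.109 0.111 0.111 0.112 0.112 0.112 0.115 0.148
 0.149 0.152 0.153 0.156 0.157 0.159 0.16  0.16  0.161 0.162 0.195 0.198
 0.2   0.202 0.204 0.206 0.207 0.207 0.207 0.208 0.209 0.21 ]
[0.577 0.58  0.581 0.581 0.582 0.582 0.583 0.583 0.584 0.584 0.585 0.585
 0.585 0.586 0.586 0.587 0.587 0.588 0.589 0.589 0.59  0.591 0.591 0.592
 0.592 0.592 0.593 0.594 0.594 0.595 0.595 0.596 0.597 0.598 0.599 0.6
 0.6   0.6   0.601 0.601 0.603 0.604 0.606 0.607 0.611 0.631]
[[ 1.04334447e-03 -9.62656568e-01 -2.70723556e-01  6.90153155e-02]
 [ 9.99999016e-01  7.50548265e-04  1.18505841e-03  7.22236741e-04]
 [-9.37613169e-04 -2.70724526e-01  9.62656404e-01 -1.42668184e-01]
 [ 0.00000000e+00  0.00000000e+00  0.00000000e+00  1.00000000e+00]] 329.07196262068555
```

Pump pose estimate: origin at about (0.605, −0.015), yaw −1.379. Bar height, drive end and fin pitch all agree with the sizes given. The handle is at about (0.533, 0.106, 0.123). I'll move above it now.

>>> play_rows(
  moves=[
    [0.7, [0.019, -0.0246, 0], [0, 0, -0.059]],
    [0.7, [0.019, -0.0246, 0], [0, 0, -0.059]],
    [0.7, [0.019, -0.0246, 0], [0, 0, -0.059]],
    [0.7, [0.019, -0.0246, 0], [0, 0, -0.059]],
    [0.7, [0.019, -0.0246, 0], [0, 0, -0.059]],
    [0.7, [0.019, -0.0246, 0], [0, 0, -0.059]],
    [0.7, [0.019, -0.0246, 0], [0, 0, -0.059]],
    [0.7, [0.019, -0.0246, 0], [0, 0, -0.059]],
  ],
  newtons=25,
)

```text
time_s: 0.95
tool_pos: [0.3821, 0.3018, 0.2311]
ee_rot: [0.899, -0.437, -0.0, 0.0]
ft_force: [1.0, -0.2, -0.3]
opening: 0.699
gripper_force: 0.0
```

>>> play_rows(
  moves=[
    [0.7, [0.019, -0.0246, 0], [0, 0, -0.059]],
    [0.7, [0.019, -0.0246, 0], [0, 0, -0.059]],
    [0.7, [0.019, -0.0246, 0], [0, 0, -0.059]],
    [0.7, [0.019, -0.0246, 0], [0, 0, -0.059]],
    [0.5, [0.019, -0.0246, 0], [0, 0, -0.059]],
    [0.5, [0.019, -0.0246, 0], [0, 0, -0.059]],
    [0.5, [0.019, -0.0246, 0], [0, 0, -0.059]],
    [0.5, [0.019, -0.0246, 0], [0, 0, -0.059]],
  ],
)

```text
time_s: 1.75
tool_pos: [0.5341, 0.105, 0.231]
ee_rot: [0.772, -0.635, -0.0, 0.0]
ft_force: [0.3, -0.1, -0.1]
opening: 0.497
gripper_force: 0.0
```

```bash
cat >> h.py <<'E'
from scipy.spatial.transform import Rotation as Ro
def wcap():
    o=robot.observe(); c=cap('wrist')
    T=np.eye(4);T[:3,:3]=Ro.from_quat(o['ee_rot']).as_matrix();T[:3,3]=o['tool_pos']
    M=np.linalg.inv(T@c['T_tool_cam']);c['R'],c['t']=M[:3,:3],M[:3,3];return o,c
YAW=-1.379;O=np.array([.605,-.015])
def topump(P,O=O,yaw=YAW):
    ux=np.array([np.cos(yaw),np.sin(yaw)]);uy=np.array([-ux[1],ux[0]])
    Q=np.array(P,float).copy();Q[...,0]=(P[...,:2]-O)@ux;Q[...,1]=(P[...,:2]-O)@uy;return Q
E
python3 - <<'E'
from h import *
import pickle
o,c=wcap();pickle.dump(c,open('w1.pkl','wb'));save(c,'w1.png')
print(o['time_s'],o['tool_pos'],o['ee_rot'],o['joint_positions'],o['opening'])
Q=topump(world(c));np.save('Q1.npy',Q)
E
```

```text
1.75 [0.53411593 0.10501067 0.23095495] [ 7.72122415e-01 -6.35473734e-01 -2.19259194e-04  2.49552326e-04] [ 4.81579247e-01  2.44422945e-01  9.33091958e-02 -2.11557281e-04
 -1.42031318e+00 -2.87995055e-01] 0.4974751072419983
```

View pics/w1.png

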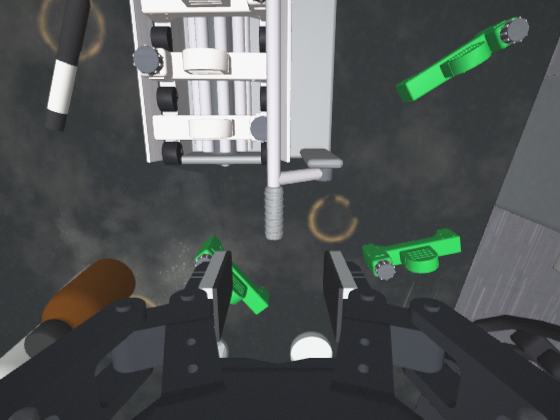

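The wrist view shows the handle at (274,213) and the bar running up column 274. Cassette 1 is at row 127 with its screw by the bar at (262,127), so it is mirrored. Cassette 2 is at row 60 with its screw at (148,60), so it is right. The marker pen is at (68,60).

```bash
python3 - <<'E'
from h import *
import pickle
c=pickle.load(open('w1.pkl','rb'));W=world(c);Q=topump(W)
def st(n,m):
    P=Q[m];print(n,len(P),np.round(np.median(P,0),4),np.round(np.percentile(P,[2,98],0),4).tolist())
m=np.zeros(Q.shape[:2],bool);h=m.copy();h[188:238,262:288]=1
h&=(Q[...,2]>.1)&(Q[...,2]<.15);st('handle',h)
ba=m.copy();ba[5:180,262:284]=1;ba&=(Q[...,2]>.12)&(Q[...,2]<.14);st('bar',ba)
P=W[ba|h][:,:2].astype(np.float32);print('line yaw',cv2.fitLine(P,cv2.DIST_HUBER,0,.01,.01).ravel())
vx,vy=cv2.fitLine(P,cv2.DIST_HUBER,0,.01,.01).ravel()[:2];y=np.arctan2(vy,vx);print(y if y<0 else y-np.pi)
for n,(r0,r1,c0,c1) in dict(fin1=(105,150,175,245),fin2=(40,80,170,245)).items():
    f=m.copy();f[r0:r1,c0:c1]=1;f&=(Q[...,2]>.112)&(Q[...,2]<.135);st(n,f)
# bridge edges at z~.09 : cassette1 rows
for n,(r0,r1) in dict(c1=(105,150),c2=(40,90)).items():
    f=m.copy();f[r0:r1,150:260]=1;f&=(Q[...,2]>.084)&(Q[...,2]<.096)&(c['pixels'].min(2)>120);st(n+'bridge',f)
v=m.copy();st('table',(Q[...,2]<.02)&(Q[...,2]>-.02))
E
```

```text
handle 924 [-0.132  -0.0445  0.1335] [[-0.1513, -0.0513, 0.1284], [-0.1136, -0.0374, 0.1357]]
bar 2545 [-0.0439 -0.0438  0.1318] [[-0.1047, -0.0489, 0.1281], [0.0064, -0.0391, 0.1338]]
line yaw [ 0.19441709 -0.98091894  0.54857296  0.04431383]
-1.3751332
fin1 811 [-0.0703  0.0034  0.1217] [[-0.0773, -0.0098, 0.1127], [-0.0636, 0.0201, 0.1246]]
fin2 1001 [-0.0233  0.0049  0.1216] [[-0.0298, -0.0086, 0.1127], [-0.0161, 0.0214, 0.1247]]
c1bridge 1404 [-0.0701  0.0325  0.09  ] [[-0.0801, -0.0223, 0.0884], [-0.0613, 0.056, 0.0916]]
c2bridge 1348 [-0.0252 -0.013   0.09  ] [[-0.0326, -0.0318, 0.0878], [-0.0134, 0.037, 0.0925]]
table 125366 [-0.1176 -0.0574  0.0002] [[-0.3675, -0.3104, -0.0014], [0.0447, 0.2769, 0.0172]]
```

>>> play_rows(
  moves=[
    [0.5, [0.002, 0.001, -0.02], [0, 0, 0]],
    [0.5, [0, 0.001, -0.02], [0, 0, 0]],
    [0.5, [0, 0, -0.02], [0, 0, 0]],
    [0.5, [0, 0, -0.02], [0, 0, 0]],
    [0.5, [0, 0, -0.02], [0, 0, 0]],
    [0.5, [0, 0, -0.021], [0, 0, 0]],
    [0.1, [0, 0, 0], [0, 0, 0]],
    [0.0, [0, 0, 0], [0, 0, 0]],
  ],
  newtons=25,
)

```text
time_s: 2.6
tool_pos: [0.5358, 0.1081, 0.1106]
ee_rot: [0.773, -0.634, 0.0, 0.0]
ft_force: [5.8, 1.4, -0.2]
opening: 0.169
gripper_force: 3.6
```

>>> play_rows(
  moves=[
    [0, [0, 0, 0], [0, 0, 0]],
    [0, [0, 0, 0], [0, 0, 0]],
    [0, [0, 0, 0], [0, 0, 0]],
    [0, [0, 0, 0], [0, 0, 0]],
    [0, [0, 0, 0], [0, 0, 0]],
    [0, [0, 0, 0], [0, 0, 0]],
    [0, [0, 0, 0], [0, 0, 0]],
    [0, [0, 0, 0], [0, 0, 0]],
  ],
)

```text
time_s: 3.4
tool_pos: [0.5361, 0.1081, 0.1109]
ee_rot: [0.773, -0.634, 0.0, -0.0]
ft_force: [1.1, -1.2, 2.5]
opening: 0.155
gripper_force: 25.3
```

```bash
python3 -c "
import numpy as np
a=np.linspace(.65,2.05,17);y=.052*np.cos(a);z=.052*np.sin(a)
for d,e in zip(np.diff(y),np.diff(z)):print([round(.9815*d,4),round(.192*d,4),round(e,4)])"
```

```text
[np.float64(-0.0029), np.float64(-0.0006), np.float64(0.0035)]
[np.float64(-0.0031), np.float64(-0.0006), np.float64(0.0032)]
[np.float64(-0.0034), np.float64(-0.0007), np.float64(0.0029)]
[np.float64(-0.0036), np.float64(-0.0007), np.float64(0.0026)]
[np.float64(-0.0039), np.float64(-0.0008), np.float64(0.0023)]
[np.float64(-0.004), np.float64(-0.0008), np.float64(0.0019)]
[np.float64(-0.0042), np.float64(-0.0008), np.float64(0.0016)]
[np.float64(-0.0043), np.float64(-0.0008), np.float64(0.0012)]
[np.float64(-0.0044), np.float64(-0.0009), np.float64(0.0008)]
[np.float64(-0.0044), np.float64(-0.0009), np.float64(0.0004)]
[np.float64(-0.0045), np.float64(-0.0009), np.float64(0.0)]
[np.float64(-0.0044), np.float64(-0.0009), np.float64(-0.0004)]
[np.float64(-0.0044), np.float64(-0.0009), np.float64(-0.0008)]
[np.float64(-0.0043), np.float64(-0.0008), np.float64(-0.0012)]
[np.float64(-0.0042), np.float64(-0.0008), np.float64(-0.0016)]
[np.float64(-0.004), np.float64(-0.0008), np.float64(-0.0019)]
```

>>> play_rows(
  moves=[
    [0, [-0.0029, -0.0006, 0.0035], [0, 0, 0]],
    [0, [-0.0031, -0.0006, 0.0032], [0, 0, 0]],
    [0, [-0.0034, -0.0007, 0.0029], [0, 0, 0]],
    [0, [-0.0036, -0.0007, 0.0026], [0, 0, 0]],
    [0, [-0.0039, -0.0008, 0.0023], [0, 0, 0]],
    [0, [-0.004, -0.0008, 0.0019], [0, 0, 0]],
    [0, [-0.0042, -0.0008, 0.0016], [0, 0, 0]],
    [0, [-0.0043, -0.0008, 0.0012], [0, 0, 0]],
  ],
)

```text
time_s: 4.2
tool_pos: [0.5109, 0.1033, 0.1325]
ee_rot: [0.773, -0.634, 0.004, -0.004]
ft_force: [9.6, -1.8, 5.5]
opening: 0.157
gripper_force: 24.5
```

>>> play_rows(
  moves=[
    [0, [-0.0044, -0.0009, 0.0008], [0, 0, 0]],
    [0, [-0.0044, -0.0009, 0.0004], [0, 0, 0]],
    [0, [-0.0045, -0.0009, 0], [0, 0, 0]],
    [0, [-0.0044, -0.0009, -0.0004], [0, 0, 0]],
    [0, [-0.0044, -0.0009, -0.0008], [0, 0, 0]],
    [0, [-0.0043, -0.0008, -0.0012], [0, 0, 0]],
    [0, [-0.0042, -0.0008, -0.0016], [0, 0, 0]],
    [0, [-0.004, -0.0008, -0.0019], [0, 0, 0]],
  ],
)

```text
time_s: 5.0
tool_pos: [0.4749, 0.0961, 0.1274]
ee_rot: [0.773, -0.634, 0.003, -0.003]
ft_force: [6.2, -2.0, 6.8]
opening: 0.15
gripper_force: 26.5
```

>>> play_rows(
  moves=[
    [0, [0, 0, 0], [0, 0, 0]],
    [0.4, [0, 0, 0], [0, 0, 0]],
    [0.5, [0, 0, 0], [0, 0, 0]],
    [0.5, [0, 0, 0.01], [0, 0, 0]],
    [0.5, [0, 0, 0.03], [0, 0, 0]],
    [0.4, [0, 0, 0.03], [0, 0, 0]],
    [0.4, [0, 0, 0.03], [0, 0, 0]],
    [0.4, [0.01, -0.0034, 0.01], [0, 0, -0.131]],
  ],
)

```text
time_s: 5.8
tool_pos: [0.4823, 0.0926, 0.239]
ee_rot: [0.73, -0.684, 0.001, -0.003]
ft_force: [-0.4, 0.5, 0.8]
opening: 0.395
gripper_force: 0.0
```

>>> play_rows(
  moves=[
    [0.4, [0.01, -0.0034, 0], [0, 0, -0.131]],
    [0.4, [0.01, -0.0034, 0], [0, 0, -0.131]],
    [0.4, [0.01, -0.0034, 0], [0, 0, -0.131]],
    [0.4, [0.01, -0.0034, 0], [0, 0, -0.131]],
    [0.4, [0.01, -0.0034, 0], [0, 0, -0.131]],
    [0.4, [0.01, -0.0034, 0], [0, 0, -0.131]],
    [0.4, [0.01, -0.0034, 0], [0, 0, -0.131]],
    [0.4, [0.01, -0.0034, 0], [0, 0, -0.131]],
  ],
)

```text
time_s: 6.6
tool_pos: [0.5617, 0.0648, 0.235]
ee_rot: [-0.287, 0.958, 0.0, -0.0]
ft_force: [-0.5, -0.8, 0.2]
opening: 0.402
gripper_force: 0.0
```

>>> play_rows(
  moves=[
    [0.36, [0.011, -0.0034, 0], [0, 0, -0.131]],
    [0.36, [0.011, -0.0034, 0], [0, 0, -0.131]],
    [0.36, [0.011, -0.0034, 0], [0, 0, -0.131]],
    [0.36, [0, 0, 0], [0, 0, 0]],
    [0.36, [0, 0, 0], [0, 0, 0]],
    [0.36, [0, 0, 0], [0, 0, 0]],
    [0.36, [0, 0, 0], [0, 0, 0]],
    [0.36, [0, 0, 0], [0, 0, 0]],
  ],
)

```text
time_s: 7.4
tool_pos: [0.5944, 0.0548, 0.2351]
ee_rot: [-0.098, 0.995, 0.0, 0.0]
ft_force: [-0.3, -0.2, -0.4]
opening: 0.358
gripper_force: 0.0
```

```bash
sed -i 's/^YAW=.*/YAW=-1.3765;O=np.array([.6112,-.0152])/' h.py
python3 - <<'E'
from h import *
import pickle
o,c=wcap();pickle.dump(c,open('w2.pkl','wb'));save(c,'w2.png')
yw=2*np.arctan2(o['ee_rot'][1],o['ee_rot'][0])
print(o['time_s'],o['tool_pos'],o['ee_rot'],yw,o['joint_positions'],o['opening'])
Q=topump(world(c));z=Q[...,2]
for k,x in enumerate([-.072,-.024,.024,.072]):
    near=(abs(Q[...,0]-x)<.02)
    f=near&(abs(Q[...,1])<.024)&(z>.112)&(z<.13);P=Q[f]
    b=near&(abs(Q[...,1])<.06)&(abs(z-.09)<.003)&(c['pixels'].min(2)>110);B=Q[b]
    for n,P in(('fin',P),('br',B)):
        if len(P)>30:print(k+1,n,len(P),np.round(np.percentile(P,[2,98],0),4).tolist(),np.round(np.percentile(P,[2,98],0).mean(0),4)[:2])
P=Q[(abs(Q[...,0]+.132)<.02)&(z>.1)&(z<.17)&(Q[...,1]<-.05)]
if len(P):print('handle',np.median(P,0))
P=Q[(abs(Q[...,0])<.1)&(z>.12)&(z<.16)&(Q[...,1]<-.07)]
if len(P):print('bar',np.median(P,0))
E
```

```text
7.4 [0.59436055 0.05482385 0.23506064] [-9.78194490e-02  9.95204168e-01  6.69610015e-05  1.24284337e-04] 3.337544904622778 [ 3.53590083e-01  3.48317514e-01  2.47196784e-01 -6.70671331e-05
 -1.46940124e+00 -1.72842738e+00] 0.35836291529870756
1 fin 652 [[-0.0788, -0.0153, 0.1127], [-0.0651, 0.0137, 0.1246]] [-0.0719 -0.0008]
1 br 1090 [[-0.0817, -0.0324, 0.0882], [-0.0624, 0.0504, 0.0915]] [-0.072  0.009]
2 fin 688 [[-0.0312, -0.0144, 0.1129], [-0.0176, 0.016, 0.1246]] [-0.0244  0.0008]
2 br 1271 [[-0.0337, -0.0498, 0.0882], [-0.0148, 0.0312, 0.0918]] [-0.0243 -0.0093]
3 fin 749 [[0.0167, -0.0151, 0.1128], [0.0302, 0.0139, 0.1247]] [ 0.0235 -0.0006]
3 br 1144 [[0.0141, -0.0289, 0.0882], [0.0327, 0.0506, 0.0918]] [0.0234 0.0109]
4 fin 814 [[0.0645, -0.0147, 0.1124], [0.0782, 0.0152, 0.1245]] [0.0714 0.0002]
4 br 1377 [[0.0621, -0.0503, 0.0881], [0.0812, 0.0307, 0.092]] [ 0.0716 -0.0098]
handle [-0.13113122 -0.11192002  0.14898484]
bar [ 0.00022436 -0.11248949  0.14750856]
```

View pics/w2.png

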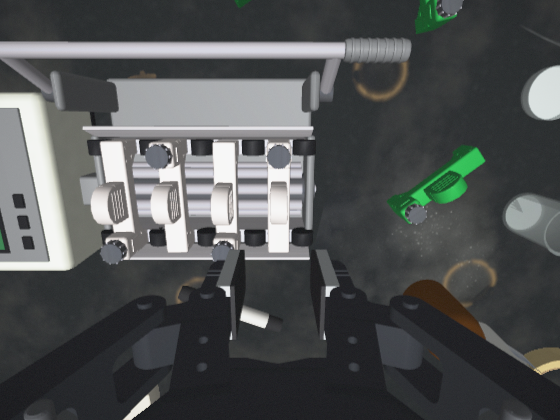

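The bar is back: its y is −112 mm, so its angle is about 1.97. The view shows fins 1–4 at columns 278, 222, 166 and 108, all within 1 mm of the channel centres. The screws of 1 (278,155) and 3 (157,155) are on the bar side, which confirms they are mirrored. Descending on cassette 1.

>>> play_rows(
  moves=[
    [0.36, [0.002, 0.0005, -0.02], [0, 0, 0]],
    [0.36, [0, 0, -0.03], [0, 0, 0]],
    [0.36, [0, 0, -0.03], [0, 0, 0]],
    [0.36, [0, 0, -0.03], [0, 0, 0]],
    [0.36, [0, 0, -0.02], [0, 0, 0]],
    [0.36, [0, 0, -0.011], [0, 0, 0]],
    [0.36, [0, 0, 0], [0, 0, 0]],
    [0.1, [0, 0, 0], [0, 0, 0]],
  ],
  newtons=40,
)

```text
time_s: 8.25
tool_pos: [0.5974, 0.0552, 0.0949]
ee_rot: [-0.097, 0.995, -0.0, 0.001]
ft_force: [0.6, 0.2, 0.6]
opening: 0.204
gripper_force: 0.0
```

>>> play_rows(
  moves=[
    [0, [0, 0, 0], [0, 0, 0]],
    [0, [0, 0, 0], [0, 0, 0]],
    [0, [0, 0, 0], [0, 0, 0]],
    [0, [0, 0, 0], [0, 0, 0]],
    [0, [0, 0, 0.005], [0, 0, 0]],
    [0, [0, 0, 0.01], [0, 0, 0]],
    [0, [0, 0, 0.015], [0, 0, 0]],
    [0, [0, 0, 0.02], [0, 0, 0]],
  ],
)

```text
time_s: 9.05
tool_pos: [0.596, 0.055, 0.1439]
ee_rot: [-0.097, 0.995, -0.0, -0.001]
ft_force: [-0.4, -0.4, -0.0]
opening: 0.157
gripper_force: 44.3
```

>>> play_rows(
  moves=[
    [0, [0, 0, 0.02], [0, 0, 0]],
    [0, [0, 0, 0.02], [0, 0, 0]],
    [0, [0, 0, 0.005], [0, 0, 0.1428]],
    [0, [0, 0, 0], [0, 0, 0.1428]],
    [0, [0, 0, 0], [0, 0, 0.1428]],
    [0, [0, 0, 0], [0, 0, 0.1428]],
    [0, [0, 0, 0], [0, 0, 0.1428]],
    [0, [0, 0, 0], [0, 0, 0.1428]],
  ],
)

```text
time_s: 9.85
tool_pos: [0.5965, 0.055, 0.1892]
ee_rot: [-0.504, 0.863, 0.0, -0.0]
ft_force: [-0.3, 0.8, -1.2]
opening: 0.155
gripper_force: 44.2
```

>>> play_rows(
  moves=[
    [0, [0, 0, 0], [0, 0, 0.1428]],
    [0, [0, 0, 0], [0, 0, 0.1428]],
    [0, [0, 0, 0], [0, 0, 0.1428]],
    [0, [0, 0, 0], [0, 0, 0.1428]],
    [0, [0, 0, 0], [0, 0, 0.1428]],
    [0, [0, 0, 0], [0, 0, 0.1428]],
    [0, [0, 0, 0], [0, 0, 0.1428]],
    [0, [0, 0, 0], [0, 0, 0.1428]],
  ],
)

```text
time_s: 10.65
tool_pos: [0.5965, 0.055, 0.1892]
ee_rot: [0.891, -0.454, -0.0, 0.0]
ft_force: [0.1, -1.1, -0.9]
opening: 0.158
gripper_force: 44.2
```

>>> play_rows(
  moves=[
    [0, [0, 0, 0], [0, 0, 0.1428]],
    [0, [0, 0, 0], [0, 0, 0.1428]],
    [0, [0, 0, 0], [0, 0, 0.1428]],
    [0, [0, 0, 0], [0, 0, 0.1428]],
    [0, [0, 0, 0], [0, 0, 0.1428]],
    [0, [0, 0, 0], [0, 0, 0.1428]],
    [0, [0, 0, 0], [0, 0, 0.1428]],
    [0, [0, 0, 0], [0, 0, 0.1428]],
  ],
)

```text
time_s: 11.45
tool_pos: [0.5965, 0.055, 0.1892]
ee_rot: [0.995, 0.1, -0.0, 0.0]
ft_force: [0.6, -0.0, -0.7]
opening: 0.152
gripper_force: 44.2
```

>>> play_rows(
  moves=[
    [0, [0, 0, 0], [0, 0, 0]],
    [0, [0, 0, 0], [0, 0, 0]],
    [0, [0, 0, 0], [0, 0, 0]],
    [0, [0, 0, 0], [0, 0, 0]],
    [0, [0, 0, 0], [0, 0, 0]],
    [0, [0, 0, 0], [0, 0, 0]],
    [0, [0, 0, 0], [0, 0, 0]],
    [0, [0, 0, 0], [0, 0, 0]],
  ],
)

```text
time_s: 12.25
tool_pos: [0.5966, 0.0551, 0.1888]
ee_rot: [0.995, 0.097, 0.0, 0.0]
ft_force: [0.3, 0.8, -1.0]
opening: 0.156
gripper_force: 44.2
```

```bash
cat > m.py <<'E'
from h import *
import sys
# cassette 'held' : tower/fin measured at raised height dz
def meas(fn=None,dz=0.,xs=-.072):
    o,c=wcap()
    if fn:save(c,fn)
    yw=2*np.arctan2(o['ee_rot'][1],o['ee_rot'][0]);yw=(yw+np.pi)%(2*np.pi)-np.pi
    print('t',o['time_s'],'tcp pump',np.round(topump(o['tool_pos']),4),'yaw-rel',round(yw-YAW,4),'world',np.round(o['tool_pos'],4),'op',o['opening'],'f',np.round(o['ft_force'],1))
    Q=topump(world(c));z=Q[...,2]-dz;w=c['pixels'].min(2)>110
    near=abs(Q[...,0]-xs)<.024
    for n,m in(('fin',near&(abs(Q[...,1])<.024)&(z>.111)&(z<.128)),('bridge',near&w&(abs(Q[...,1])<.06)&(abs(z-.09)<.004)),('tower',near&(abs(Q[...,1]-.041)<.02)&(z>.112)&(z<.14)),('towerM',near&(abs(Q[...,1]+.041)<.02)&(z>.112)&(z<.14))):
        P=Q[m]
        if len(P)>30:print(n,len(P),np.round(np.percentile(P,[3,97],0),4).tolist(),'mid',np.round(np.percentile(P,[3,97],0).mean(0),4)[:2])
        if n=='bridge' and len(P)>200:
            l=cv2.fitLine(P[:,:2].astype(np.float32),cv2.DIST_HUBER,0,.01,.01).ravel();print('  tilt rad',round(float(np.arctan(-l[0]/l[1])),4))
    return c
if __name__=='__main__':meas(sys.argv[1] if len(sys.argv)>1 and sys.argv[1]!='-' else None,float(sys.argv[2]),float(sys.argv[3]))
E
python3 m.py w3.png 0.095 -.072
```

```text
t 12.25 tcp pump [-0.0718 -0.0007  0.1888] yaw-rel 1.5711 world [0.5966 0.0551 0.1888] op 0.15572974710618193 f [ 0.3  0.8 -1. ]
fin 3560 [[-0.0882, -0.0112, 0.207], [-0.0533, 0.0139, 0.2215]] mid [-0.0708  0.0014]
bridge 2129 [[-0.08, -0.0512, 0.1824], [-0.0615, 0.0507, 0.1872]] mid [-0.0707 -0.0002]
  tilt rad 0.0001
tower 1988 [[-0.079, 0.0319, 0.2088], [-0.0628, 0.0486, 0.2119]] mid [-0.0709  0.0403]
```

View pics/w3.png

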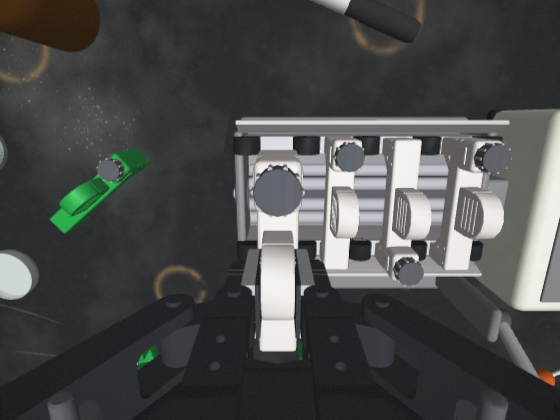

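The view shows cassette 1 held with its screw at (278,190), now on the far side. It is centred and parallel to channel 1. Setting it down.

>>> play_rows(
  moves=[
    [0, [0, 0, -0.02], [0, 0, 0]],
    [0, [0, 0, -0.02], [0, 0, 0]],
    [0, [0, 0, -0.02], [0, 0, 0]],
    [0, [0, 0, -0.015], [0, 0, 0]],
    [0, [0, 0, -0.01], [0, 0, 0]],
    [0, [0, 0, -0.005], [0, 0, 0]],
    [0, [0, 0, -0.003], [0, 0, 0]],
    [0, [0, 0, -0.002], [0, 0, 0]],
  ],
)

```text
time_s: 13.1
tool_pos: [0.5971, 0.0552, 0.095]
ee_rot: [0.995, 0.097, 0.001, 0.0]
ft_force: [-5.8, 0.1, 11.1]
opening: 0.154
gripper_force: 45.9
```

>>> play_rows(
  moves=[
    [0, [0, 0, 0], [0, 0, 0]],
    [0, [0, 0, 0], [0, 0, 0]],
    [0.2, [0, 0, 0], [0, 0, 0]],
    [0.36, [0, 0, 0], [0, 0, 0]],
    [0.36, [0, 0, 0], [0, 0, 0]],
    [0.36, [0, 0, 0.01], [0, 0, 0]],
    [0.36, [0, 0, 0.03], [0, 0, 0]],
    [0.36, [0, 0, 0.03], [0, 0, 0]],
  ],
)

```text
time_s: 13.9
tool_pos: [0.5964, 0.0549, 0.1648]
ee_rot: [0.995, 0.097, -0.001, 0.0]
ft_force: [0.5, -0.4, 1.1]
opening: 0.364
gripper_force: 0.0
```

```bash
python3 m.py - 0 -.072;
```

```text
t 13.9 tcp pump [-0.0717 -0.001   0.1648] yaw-rel 1.5714 world [0.5964 0.0549 0.1648] op 0.36351366041159977 f [ 0.5 -0.4  1.1]
fin 1166 [[-0.0774, -0.0133, 0.1123], [-0.064, 0.0151, 0.1246]] mid [-0.0707  0.0009]
bridge 1687 [[-0.0803, -0.0505, 0.0881], [-0.061, 0.0259, 0.0914]] mid [-0.0706 -0.0123]
  tilt rad 0.0053
tower 852 [[-0.079, 0.0321, 0.1152], [-0.0627, 0.0489, 0.1183]] mid [-0.0709  0.0405]
```

Cassette 1 is home: fin top at 124.6 mm, tower at y +40 mm. On to channel 3.

>>> play_rows(
  moves=[
    [0.36, [0.0047, -0.0234, 0], [0, 0, 0]],
    [0.36, [0.0047, -0.0234, 0], [0, 0, 0]],
    [0.36, [0.0047, -0.0234, 0], [0, 0, 0]],
    [0.36, [0.0047, -0.0234, 0], [0, 0, 0]],
    [0.36, [0, 0, 0], [0, 0, 0]],
    [0.36, [0, 0, 0], [0, 0, 0]],
    [0.36, [0, 0, 0], [0, 0, 0]],
    [0.36, [0, 0, 0], [0, 0, 0]],
  ],
)

```text
time_s: 14.75
tool_pos: [0.6154, -0.0377, 0.164]
ee_rot: [0.995, 0.098, 0.0, -0.0]
ft_force: [-0.1, -0.5, 0.5]
opening: 0.361
gripper_force: 0.0
```

```bash
python3 m.py - 0 .024;
```

```text
t 14.75 tcp pump [ 0.0229 -0.0002  0.164 ] yaw-rel 1.5723 world [ 0.6154 -0.0377  0.164 ] op 0.3611855059340846 f [-0.1 -0.5  0.5]
fin 1186 [[0.0177, -0.0125, 0.1125], [0.0311, 0.0155, 0.1244]] mid [0.0244 0.0015]
bridge 2121 [[0.0147, -0.0301, 0.0884], [0.034, 0.0505, 0.0916]] mid [0.0243 0.0102]
  tilt rad 0.019
towerM 697 [[0.0167, -0.049, 0.113], [0.0334, -0.0317, 0.1182]] mid [ 0.025  -0.0404]
```

>>> play_rows(
  moves=[
    [0.36, [0, -0.001, -0.02], [0, 0, 0]],
    [0.36, [0, 0, -0.02], [0, 0, 0]],
    [0.36, [0, 0, -0.02], [0, 0, 0]],
    [0.36, [0, 0, -0.009], [0, 0, 0]],
    [0.36, [0, 0, 0], [0, 0, 0]],
    [0.1, [0, 0, 0], [0, 0, 0]],
    [0, [0, 0, 0], [0, 0, 0]],
    [0, [0, 0, 0], [0, 0, 0]],
  ],
)

```text
time_s: 15.6
tool_pos: [0.6162, -0.0394, 0.0959]
ee_rot: [0.995, 0.097, 0.001, 0.0]
ft_force: [1.2, 0.2, 0.3]
opening: 0.152
gripper_force: 44.4
```

>>> play_rows(
  moves=[
    [0, [0, 0, 0], [0, 0, 0]],
    [0, [0, 0, 0], [0, 0, 0]],
    [0, [0, 0, 0.005], [0, 0, 0]],
    [0, [0, 0, 0.01], [0, 0, 0]],
    [0, [0, 0, 0.02], [0, 0, 0]],
    [0, [0, 0, 0.02], [0, 0, 0]],
    [0, [0, 0, 0.02], [0, 0, 0]],
    [0, [0, 0, 0.02], [0, 0, 0]],
  ],
)

```text
time_s: 16.4
tool_pos: [0.6152, -0.0396, 0.1912]
ee_rot: [0.995, 0.097, -0.0, 0.0]
ft_force: [0.5, -0.6, -1.1]
opening: 0.157
gripper_force: 44.1
```

Lifted. Turning −π back.

>>> play_rows(
  moves=[
    [0, [0, 0, 0], [0, 0, -0.1428]],
    [0, [0, 0, 0], [0, 0, -0.1428]],
    [0, [0, 0, 0], [0, 0, -0.1428]],
    [0, [0, 0, 0], [0, 0, -0.1428]],
    [0, [0, 0, 0], [0, 0, -0.1428]],
    [0, [0, 0, 0], [0, 0, -0.1428]],
    [0, [0, 0, 0], [0, 0, -0.1428]],
    [0, [0, 0, 0], [0, 0, -0.1428]],
  ],
)

```text
time_s: 17.2
tool_pos: [0.6153, -0.0396, 0.1903]
ee_rot: [0.888, -0.459, -0.0, 0.0]
ft_force: [-1.1, 0.8, -0.9]
opening: 0.158
gripper_force: 44.1
```

>>> play_rows(
  moves=[
    [0, [0, 0, 0], [0, 0, -0.1428]],
    [0, [0, 0, 0], [0, 0, -0.1428]],
    [0, [0, 0, 0], [0, 0, -0.1428]],
    [0, [0, 0, 0], [0, 0, -0.1428]],
    [0, [0, 0, 0], [0, 0, -0.1428]],
    [0, [0, 0, 0], [0, 0, -0.1428]],
    [0, [0, 0, 0], [0, 0, -0.1428]],
    [0, [0, 0, 0], [0, 0, -0.1428]],
  ],
)

```text
time_s: 18.0
tool_pos: [0.6153, -0.0396, 0.1903]
ee_rot: [-0.499, 0.866, -0.0, -0.0]
ft_force: [-0.4, 0.3, -0.4]
opening: 0.152
gripper_force: 44.1
```

>>> play_rows(
  moves=[
    [0, [0, 0, 0], [0, 0, -0.1428]],
    [0, [0, 0, 0], [0, 0, -0.1428]],
    [0, [0, 0, 0], [0, 0, -0.1428]],
    [0, [0, 0, 0], [0, 0, -0.1428]],
    [0, [0, 0, 0], [0, 0, -0.1428]],
    [0, [0, 0, 0], [0, 0, -0.1428]],
    [0, [0, 0, 0], [0, 0, 0]],
    [0, [0, 0, 0], [0, 0, 0]],
  ],
)

```text
time_s: 18.8
tool_pos: [0.6154, -0.0395, 0.1901]
ee_rot: [-0.099, 0.995, -0.0, -0.0]
ft_force: [-0.3, 0.6, -0.9]
opening: 0.153
gripper_force: 44.1
```

```bash
python3 m.py - 0.095 .024;
```

```text
t 18.8 tcp pump [ 0.0247 -0.0006  0.1901] yaw-rel -1.5665 world [ 0.6154 -0.0395  0.1901] op 0.15299899926050783 f [-0.3  0.6 -0.9]
fin 3575 [[0.0079, -0.0162, 0.2069], [0.0432, 0.0089, 0.2214]] mid [ 0.0255 -0.0036]
bridge 3365 [[0.0163, -0.0519, 0.1827], [0.035, -0.0141, 0.1854]] mid [ 0.0256 -0.033 ]
  tilt rad -0.0073
tower 438 [[0.0175, 0.0304, 0.2073], [0.0327, 0.0351, 0.2119]] mid [0.0251 0.0327]
```

>>> play_rows(
  moves=[
    [0, [-0.0003, 0.0013, -0.02], [0, 0, -0.004]],
    [0, [0, 0, -0.02], [0, 0, 0]],
    [0, [0, 0, -0.02], [0, 0, 0]],
    [0, [0, 0, -0.015], [0, 0, 0]],
    [0, [0, 0, -0.01], [0, 0, 0]],
    [0, [0, 0, -0.005], [0, 0, 0]],
    [0, [0, 0, -0.003], [0, 0, 0]],
    [0, [0, 0, -0.002], [0, 0, 0]],
  ],
)

```text
time_s: 19.65
tool_pos: [0.6156, -0.0382, 0.0958]
ee_rot: [-0.096, 0.995, -0.0, 0.001]
ft_force: [-4.3, 1.8, 10.7]
opening: 0.153
gripper_force: 45.6
```

>>> play_rows(
  moves=[
    [0, [0, 0, 0], [0, 0, 0]],
    [0, [0, 0, 0], [0, 0, 0]],
    [0.2, [0, 0, 0], [0, 0, 0]],
    [0.36, [0, 0, 0], [0, 0, 0]],
    [0.36, [0, 0, 0], [0, 0, 0]],
    [0.36, [0, 0, 0.01], [0, 0, 0]],
    [0.36, [0, 0, 0.03], [0, 0, 0]],
    [0.36, [0, 0, 0.04], [0, 0, 0]],
  ],
)

```text
time_s: 20.45
tool_pos: [0.614, -0.0383, 0.1745]
ee_rot: [-0.095, 0.995, -0.0, -0.002]
ft_force: [0.5, -0.2, 0.8]
opening: 0.356
gripper_force: 0.0
```

>>> play_rows(
  moves=[
    [0.36, [0, 0, 0.03], [0, 0, 0]],
    [0.36, [0, 0, 0.02], [0, 0, 0]],
    [0.36, [0, 0, 0], [0, 0, 0]],
    [0.36, [0, 0, 0], [0, 0, 0]],
    [0.36, [0, 0, 0], [0, 0, 0]],
    [0.36, [0, 0, 0], [0, 0, 0]],
    [0.36, [0, 0, 0], [0, 0, 0]],
    [0.36, [0, 0, 0], [0, 0, 0]],
  ],
)

```text
time_s: 21.25
tool_pos: [0.615, -0.0382, 0.2243]
ee_rot: [-0.095, 0.995, -0.0, -0.0]
ft_force: [0.4, 0.0, 0.1]
opening: 0.359
gripper_force: 0.0
```

```bash
python3 - <<'E'
from m import *
for i,x in enumerate([.024,-.072,-.024,.072]):
    print('ch x',x);c=meas('w4.png' if i==0 else None,0,x)
Q=topump(world(c));z=Q[...,2]
P=Q[(abs(Q[...,0]+.132)<.018)&(z>.1)&(z<.17)&(Q[...,1]<-.05)]
if len(P):print('handle',np.round(np.median(P,0),4),np.percentile(P,[3,97],0))
E
```

```text
ch x 0.024
t 21.25 tcp pump [ 0.0233 -0.0007  0.2243] yaw-rel -1.5743 world [ 0.615  -0.0382  0.2243] op 0.35873006525447165 f [0.4 0.  0.1]
fin 706 [[0.0176, -0.0158, 0.1128], [0.0307, 0.0127, 0.1246]] mid [ 0.0241 -0.0016]
bridge 1372 [[0.0145, -0.051, 0.0882], [0.0337, 0.0285, 0.0914]] mid [ 0.0241 -0.0112]
  tilt rad 0.0017
tower 430 [[0.0164, 0.0315, 0.1127], [0.0321, 0.0485, 0.1182]] mid [0.0242 0.04  ]
ch x -0.072
t 21.3 tcp pump [ 0.0233 -0.0006  0.2244] yaw-rel -1.5743 world [ 0.6151 -0.0382  0.2244] op 0.36475396768252577 f [ 0.2 -1.2  0.5]
fin 829 [[-0.0768, -0.0158, 0.112], [-0.0636, 0.0122, 0.1244]] mid [-0.0702 -0.0018]
bridge 1479 [[-0.0794, -0.0514, 0.0874], [-0.0609, 0.0287, 0.0912]] mid [-0.0701 -0.0113]
  tilt rad -0.0854
tower 449 [[-0.0787, 0.0313, 0.1128], [-0.0621, 0.0482, 0.1181]] mid [-0.0704  0.0397]
ch x -0.024
t 21.35 tcp pump [ 0.0233 -0.0006  0.2246] yaw-rel -1.5743 world [ 0.6151 -0.0382  0.2246] op 0.36299281779295806 f [ 0.6 -1.  -0.2]
fin 758 [[-0.0301, -0.0145, 0.1126], [-0.0168, 0.014, 0.1245]] mid [-0.0234 -0.0003]
bridge 1403 [[-0.0329, -0.0498, 0.0878], [-0.014, 0.0298, 0.0915]] mid [-0.0235 -0.01  ]
  tilt rad -0.107
tower 289 [[-0.032, 0.033, 0.1129], [-0.0172, 0.0459, 0.1185]] mid [-0.0246  0.0394]
ch x 0.072
t 21.4 tcp pump [ 0.0233 -0.0006  0.2246] yaw-rel -1.5742 world [ 0.6151 -0.0381  0.2246] op 0.3621594629890813 f [ 0.3 -0.2  0.2]
fin 765 [[0.0648, -0.0149, 0.1124], [0.0783, 0.014, 0.1245]] mid [ 0.0716 -0.0005]
bridge 1338 [[0.0627, -0.05, 0.0885], [0.0815, 0.0296, 0.0916]] mid [ 0.0721 -0.0102]
  tilt rad 0.1167
tower 285 [[0.0654, 0.0322, 0.1128], [0.0796, 0.0454, 0.1182]] mid [0.0725 0.0388]
handle [-0.1291 -0.112   0.149 ] [[-0.14529441 -0.11965509  0.14331611]
 [-0.11442449 -0.10632144  0.15113072]]
```

View pics/w4.png

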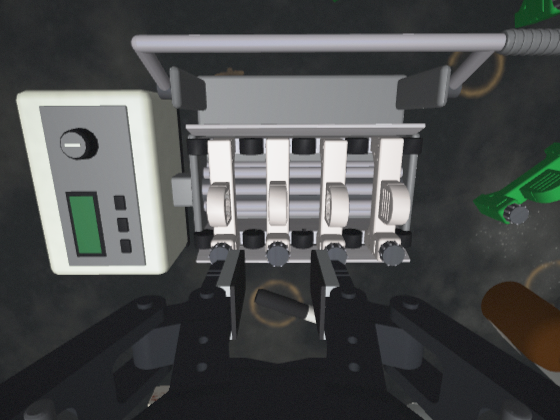

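All four screws now lie on the far side, at row ~253 and columns 220, 278, 335 and 392, and all four cassettes are at seated height. The bar is back along row 43. Next I'll grip the handle and close the bar.

>>> play_rows(
  moves=[
    [0.4, [-0.0117, 0.011, 0], [0, 0, 0.1431]],
    [0.4, [-0.0117, 0.011, 0], [0, 0, 0.1431]],
    [0.4, [-0.0117, 0.011, 0], [0, 0, 0.1431]],
    [0.4, [-0.0117, 0.011, 0], [0, 0, 0.1431]],
    [0.5, [-0.0117, 0.011, 0], [0, 0, 0.1431]],
    [0.5, [-0.0117, 0.011, 0], [0, 0, 0.1431]],
    [0.5, [-0.0117, 0.011, 0], [0, 0, 0.1431]],
    [0.5, [-0.0117, 0.011, 0], [0, 0, 0.1431]],
  ],
  newtons=25,
)

```text
time_s: 22.25
tool_pos: [0.5211, 0.0503, 0.2249]
ee_rot: [-0.622, 0.783, -0.0, 0.0]
ft_force: [-1.0, 0.8, 0.2]
opening: 0.499
gripper_force: 0.0
```

>>> play_rows(
  moves=[
    [0.5, [-0.0117, 0.011, 0], [0, 0, 0.1431]],
    [0.5, [-0.0117, 0.011, 0], [0, 0, 0.1431]],
    [0.5, [-0.0117, 0.011, 0], [0, 0, 0.1431]],
    [0.5, [-0.0117, 0.011, 0], [0, 0, 0]],
    [0.5, [0, 0, 0], [0, 0, 0]],
    [0.5, [0, 0, 0], [0, 0, 0]],
    [0.5, [0, 0, 0], [0, 0, 0]],
    [0.5, [0, 0, 0], [0, 0, 0]],
  ],
)

```text
time_s: 23.05
tool_pos: [0.4751, 0.0935, 0.2246]
ee_rot: [0.772, -0.636, -0.0, 0.0]
ft_force: [0.8, -0.5, 0.4]
opening: 0.499
gripper_force: 0.0
```

```bash
python3 - <<'E'
from m import *
c=meas(None,0,-.072)
Q=topump(world(c));z=Q[...,2]
P=Q[(abs(Q[...,0]+.132)<.018)&(z>.1)&(z<.17)&(Q[...,1]<-.05)]
if len(P):print('handle',np.round(np.median(P,0),4),np.percentile(P,[3,97],0))
a=np.linspace(1.96,-.02,25);y=.052*np.cos(a);zz=.052*np.sin(a)
print([[round(.9812*d,4),round(.193*d,4),round(e,4)] for d,e in zip(np.diff(y).tolist(),np.diff(zz).tolist())])
E
```

```text
t 23.05 tcp pump [-0.1329 -0.1126  0.2246] yaw-rel -0.001 world [0.4751 0.0935 0.2246] op 0.4991660931235104 f [ 0.8 -0.5  0.4]
fin 864 [[-0.0776, -0.0167, 0.1123], [-0.0643, 0.0109, 0.1244]] mid [-0.0709 -0.0029]
bridge 1596 [[-0.0803, -0.0518, 0.0878], [-0.0612, 0.0295, 0.0921]] mid [-0.0708 -0.0112]
  tilt rad -0.0752
tower 621 [[-0.0795, 0.0309, 0.1129], [-0.0629, 0.0479, 0.1182]] mid [-0.0712  0.0394]
handle [-0.1312 -0.1133  0.1491] [[-0.148953   -0.12044464  0.14372664]
 [-0.11458935 -0.10690782  0.1511984 ]]
[[0.004, 0.0008, 0.0015], [0.0041, 0.0008, 0.0011], [0.0041, 0.0008, 0.0008], [0.0042, 0.0008, 0.0004], [0.0042, 0.0008, 0.0001], [0.0042, 0.0008, -0.0003], [0.0042, 0.0008, -0.0006], [0.0041, 0.0008, -0.001], [0.004, 0.0008, -0.0013], [0.0039, 0.0008, -0.0016], [0.0037, 0.0007, -0.002], [0.0036, 0.0007, -0.0023], [0.0034, 0.0007, -0.0026], [0.0032, 0.0006, -0.0028], [0.0029, 0.0006, -0.0031], [0.0027, 0.0005, -0.0033], [0.0024, 0.0005, -0.0035], [0.0021, 0.0004, -0.0037], [0.0018, 0.0003, -0.0039], [0.0014, 0.0003, -0.004], [0.0011, 0.0002, -0.0041], [0.0008, 0.0002, -0.0042], [0.0004, 0.0001, -0.0043], [0.0001, 0.0, -0.0043]]
```

>>> play_rows(
  moves=[
    [0.5, [0, 0, -0.02], [0, 0, 0]],
    [0.5, [0, 0, -0.025], [0, 0, 0]],
    [0.5, [0, 0, -0.025], [0, 0, 0]],
    [0.5, [0, 0, -0.02], [0, 0, 0]],
    [0.5, [0, 0, -0.008], [0, 0, 0]],
    [0.2, [0, 0, 0], [0, 0, 0]],
    [0, [0, 0, 0], [0, 0, 0]],
    [0, [0, 0, 0], [0, 0, 0]],
  ],
)

```text
time_s: 23.9
tool_pos: [0.4752, 0.0938, 0.1279]
ee_rot: [0.772, -0.635, 0.0, -0.0]
ft_force: [-0.7, -1.2, 1.3]
opening: 0.153
gripper_force: 24.6
```

>>> play_rows(
  moves=[
    [0, [0, 0, 0], [0, 0, 0]],
    [0, [0, 0, 0], [0, 0, 0]],
    [0, [0.004, 0.0008, 0.0015], [0, 0, 0]],
    [0, [0.0041, 0.0008, 0.0011], [0, 0, 0]],
    [0, [0.0041, 0.0008, 0.0008], [0, 0, 0]],
    [0, [0.0042, 0.0008, 0.0004], [0, 0, 0]],
    [0, [0.0042, 0.0008, 0.0001], [0, 0, 0]],
    [0, [0.0042, 0.0008, -0.0003], [0, 0, 0]],
  ],
)

```text
time_s: 24.7
tool_pos: [0.4979, 0.0981, 0.1305]
ee_rot: [0.772, -0.635, -0.001, 0.002]
ft_force: [-6.4, -1.2, 4.6]
opening: 0.156
gripper_force: 26.1
```

>>> play_rows(
  moves=[
    [0, [0.0042, 0.0008, -0.0006], [0, 0, 0]],
    [0, [0.0041, 0.0008, -0.001], [0, 0, 0]],
    [0, [0.004, 0.0008, -0.0013], [0, 0, 0]],
    [0, [0.0039, 0.0008, -0.0016], [0, 0, 0]],
    [0, [0.0037, 0.0007, -0.002], [0, 0, 0]],
    [0, [0.0036, 0.0007, -0.0023], [0, 0, 0]],
    [0, [0.0034, 0.0007, -0.0026], [0, 0, 0]],
    [0, [0.0032, 0.0006, -0.0028], [0, 0, 0]],
  ],
)

```text
time_s: 25.5
tool_pos: [0.5286, 0.1042, 0.1161]
ee_rot: [0.772, -0.635, -0.001, 0.001]
ft_force: [-5.2, -1.5, 3.5]
opening: 0.152
gripper_force: 27.2
```

>>> play_rows(
  moves=[
    [0, [0.0029, 0.0006, -0.0031], [0, 0, 0]],
    [0, [0.0027, 0.0005, -0.0033], [0, 0, 0]],
    [0, [0.0024, 0.0005, -0.0035], [0, 0, 0]],
    [0, [0.0021, 0.0004, -0.0037], [0, 0, 0]],
    [0, [0.0018, 0.0003, -0.0039], [0, 0, 0]],
    [0, [0.0014, 0.0003, -0.004], [0, 0, 0]],
    [0, [0.0011, 0.0002, -0.0041], [0, 0, 0]],
    [0, [0.0008, 0.0002, -0.0042], [0, 0, 0]],
  ],
)

```text
time_s: 26.3
tool_pos: [0.5451, 0.1074, 0.0868]
ee_rot: [0.772, -0.635, 0.0, -0.0]
ft_force: [-3.2, -1.4, 6.1]
opening: 0.15
gripper_force: 29.9
```

>>> play_rows(
  moves=[
    [0, [0.0004, 0.0001, -0.003], [0, 0, 0]],
    [0, [0.0001, 0, -0.003], [0, 0, 0]],
    [0, [0, 0, -0.002], [0, 0, 0]],
    [0, [0, 0, -0.002], [0, 0, 0]],
    [0, [0, 0, -0.001], [0, 0, 0]],
    [0, [0, 0, 0], [0, 0, 0]],
    [0, [0, 0, 0], [0, 0, 0]],
    [0, [0, 0, 0], [0, 0, 0]],
  ],
)

```text
time_s: 27.1
tool_pos: [0.5469, 0.1079, 0.0764]
ee_rot: [0.772, -0.635, 0.001, -0.001]
ft_force: [2.4, -1.4, 6.4]
opening: 0.155
gripper_force: 30.5
```

```bash
python3 - <<'E'
from m import *
c=meas(None,0,-.072)
Q=topump(world(c));z=Q[...,2]
P=Q[(abs(Q[...,0]+.06)<.035)&(z>.093)&(z<.15)&(Q[...,1]<-.028)&(Q[...,1]>-.07)]
print('bar',len(P),np.round(np.percentile(P,[3,50,97],0),4))
E
```

```text
t 27.1 tcp pump [-0.1331 -0.0393  0.0764] yaw-rel 0.0003 world [0.5469 0.1079 0.0764] op 0.15523701633991444 f [ 2.4 -1.4  6.4]
fin 5003 [[-0.0773, -0.0163, 0.1127], [-0.0641, 0.0111, 0.1245]] mid [-0.0707 -0.0026]
bridge 4536 [[-0.08, -0.0514, 0.0884], [-0.0613, 0.029, 0.0913]] mid [-0.0706 -0.0112]
  tilt rad -0.0993
tower 3119 [[-0.0793, 0.0308, 0.1127], [-0.0624, 0.0449, 0.1181]] mid [-0.0709  0.0379]
bar 6144 [[-0.0926 -0.0442  0.1033]
 [-0.0584 -0.0395  0.1064]
 [-0.0311 -0.0349  0.108 ]]
```

The bar top is about 6 mm above the down position, because the handle slipped in the grip. I'll grip harder and press on.

>>> play_rows(
  moves=[
    [0, [0, 0, 0], [0, 0, 0]],
    [0, [0, 0, -0.002], [0, 0, 0]],
    [0, [0, 0, -0.002], [0, 0, 0]],
    [0, [0, 0, -0.002], [0, 0, 0]],
    [0, [0, 0, -0.002], [0, 0, 0]],
    [0, [0, 0, 0], [0, 0, 0]],
    [0, [0, 0, 0], [0, 0, 0]],
    [0, [0, 0, 0], [0, 0, 0]],
  ],
  newtons=70,
)

```text
time_s: 27.95
tool_pos: [0.5474, 0.1079, 0.0697]
ee_rot: [0.773, -0.635, 0.002, -0.002]
ft_force: [0.2, -0.9, 12.1]
opening: 0.14
gripper_force: 70.3
```

```bash
cat > b.py <<'E'
from m import *
o,c=wcap();print(o['tool_pos'],o['ft_force'])
Q=topump(world(c));z=Q[...,2]
P=Q[(abs(Q[...,0]+.06)<.035)&(z>.093)&(z<.15)&(Q[...,1]<-.028)&(Q[...,1]>-.07)]
print('bar',len(P),np.round(np.percentile(P,[3,50,97],0),4))
P=Q[(abs(Q[...,0]+.132)<.018)&(z>.09)&(z<.15)&(Q[...,1]<-.02)&(Q[...,1]>-.07)]
print('handle',len(P),np.round(np.percentile(P,[3,50,97],0),4))
E
python3 b.py
```

```text
[0.54735179 0.10791873 0.06967154] [ 0.18980414 -0.9129003  12.13915474]
bar 6207 [[-0.0925 -0.0438  0.0975]
 [-0.0585 -0.0393  0.1005]
 [-0.0314 -0.0346  0.1021]]
handle 14226 [[-0.1441 -0.0688  0.0964]
 [-0.1208 -0.0424  0.1228]
 [-0.1149 -0.0215  0.1493]]
```

>>> play_rows(
  moves=[
    [0, [0, 0, -0.001], [0, 0, 0]],
    [0, [0, 0, -0.001], [0, 0, 0]],
    [0, [0, 0, 0], [0, 0, 0]],
    [0.3, [0, 0, 0], [0, 0, 0]],
    [0.5, [0, 0, 0], [0, 0, 0]],
    [0.5, [0, 0, 0], [0, 0, 0]],
    [0.5, [0, 0, 0.02], [0, 0, 0]],
    [0.5, [0, 0, 0.04], [0, 0, 0]],
  ],
)

```text
time_s: 28.8
tool_pos: [0.5426, 0.107, 0.122]
ee_rot: [0.772, -0.635, -0.003, 0.004]
ft_force: [1.4, 1.3, 0.7]
opening: 0.497
gripper_force: 0.0
```

>>> play_rows(
  moves=[
    [0.5, [0, 0, 0.04], [0, 0, 0]],
    [0.5, [0, 0, 0.04], [0, 0, 0]],
    [0.5, [0, 0, 0], [0, 0, 0]],
    [0.5, [0, 0, 0], [0, 0, 0]],
    [0.5, [0, 0, 0], [0, 0, 0]],
    [0.5, [0, 0, 0], [0, 0, 0]],
    [0.5, [0, 0, 0], [0, 0, 0]],
    [0.5, [0, 0, 0], [0, 0, 0]],
  ],
)

```text
time_s: 29.6
tool_pos: [0.5451, 0.1075, 0.2047]
ee_rot: [0.772, -0.635, -0.0, 0.001]
ft_force: [0.3, 0.4, 0.5]
opening: 0.503
gripper_force: 0.0
```

```bash
python3 b.py; python3 - <<'E'
from m import *
for i,x in enumerate([-.072,-.024,.024,.072]):meas('w5.png' if i==0 else None,0,x)
a=cap('scene');cv2.imwrite('pics/s5.png',cv2.resize(a['pixels'][150:280,180:400],None,fx=3.4,fy=3.4)[:,:,::-1])
Q=topump(world(a));z=Q[...,2];P=Q[(abs(Q[...,0])<.08)&(abs(Q[...,1]+.042)<.014)&(z>.095)&(z<.14)]
print('bar scene',len(P),np.percentile(P,[3,50,90,97],0))
E
```

```text
[0.54514706 0.10754763 0.20468576] [0.33269486 0.35416921 0.50259237]
bar 1419 [[-0.0927 -0.0441  0.0971]
 [-0.0583 -0.0391  0.1004]
 [-0.027  -0.0347  0.1021]]
handle 822 [[-0.1491 -0.046   0.0969]
 [-0.1314 -0.0397  0.1021]
 [-0.115  -0.0327  0.1041]]
t 29.65 tcp pump [-0.1332 -0.041   0.2049] yaw-rel -0.0002 world [0.5452 0.1076 0.2049] op 0.49620564389147687 f [-0.7 -0.3  0.3]
fin 1014 [[-0.0774, -0.0163, 0.1127], [-0.0639, 0.0135, 0.1245]] mid [-0.0707 -0.0014]
bridge 1481 [[-0.081, -0.0517, 0.088], [-0.0618, 0.0292, 0.0917]] mid [-0.0714 -0.0112]
  tilt rad 0.0003
tower 675 [[-0.0792, 0.0311, 0.1134], [-0.0628, 0.048, 0.1183]] mid [-0.071   0.0396]
t 29.7 tcp pump [-0.1332 -0.041   0.2051] yaw-rel -0.0002 world [0.5453 0.1076 0.2051] op 0.4975003126192986 f [ 0.1 -0.1 -0.3]
fin 1278 [[-0.0311, -0.0146, 0.1125], [-0.0178, 0.0151, 0.1246]] mid [-0.0244  0.0003]
bridge 1783 [[-0.0341, -0.0496, 0.0879], [-0.0152, 0.0312, 0.092]] mid [-0.0247 -0.0092]
  tilt rad 0.073
tower 816 [[-0.0322, 0.0328, 0.1132], [-0.0157, 0.0497, 0.1183]] mid [-0.024   0.0413]
t 29.75 tcp pump [-0.1332 -0.041   0.2052] yaw-rel -0.0002 world [0.5453 0.1076 0.2052] op 0.5019640607506985 f [-0.1 -0.6 -0.9]
bridge 224 [[0.0133, -0.0488, 0.0862], [0.0146, 0.047, 0.0904]] mid [ 0.0139 -0.0009]
  tilt rad 0.0033
t 29.8 tcp pump [-0.1332 -0.0409  0.2053] yaw-rel -0.0002 world [0.5453 0.1076 0.2053] op 0.49810281114174 f [ 0.2  0.2 -0.4]
bar scene 195 [[-0.07517335 -0.04816723  0.0957532 ]
 [ 0.00352305 -0.04340072  0.09897392]
 [ 0.06526706 -0.03943534  0.10136035]
 [ 0.07445339 -0.03785956  0.10189736]]
```

View pics/s5.png

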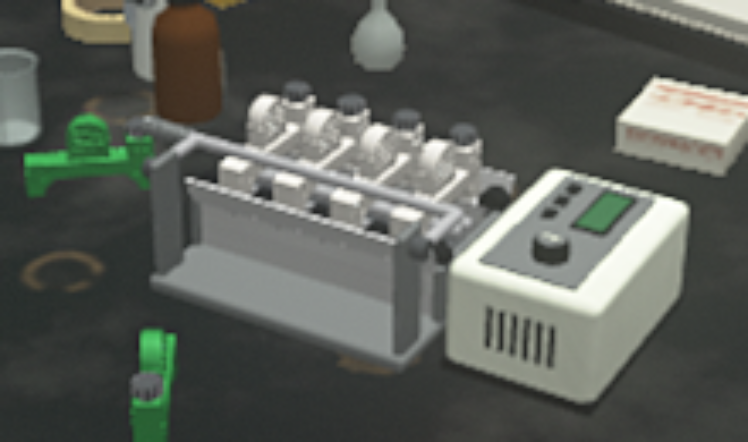

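The bar is fully down over the four low shoulders: its top is at 101–102 mm and 101 mm is expected. All four towers are on the far side (crop row ~100), and the gripper is clear.

```bash
python3 -c "
from workcell import robot
print(robot.sign_off())"
```

```text
the job is handed in; nothing more can be done
None
```

I turned the two mirrored cassettes (channels 1 and 3) round and seated them on the rails, brought the bar fully down over the low shoulders, and handed the job in at about 30 s; no verdict was returned.

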